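Cam-clamp a wooden blank in the workbench jig

TASK

Slide the dark wooden blank along its channel in the plywood jig until its end is right up against the end stop. Then push the red cam handle round its quarter turn until it is fully home at its end of travel, so the blank is clamped against the rubber pad and the end stop. Push the handle rather than gripping it, feel for the stops and do not force the handle or ram the blank (neither needs more than a light hand push), leave the other things on the bench alone, and let go.

Things in the scene. Friction and masses are not known exactly. Their poses are not given: they have to be found in the camera images.
- jig: Plywood jig fixed to the bench: board 290 x 185 x 18 mm. Origin at bench height under the cam's upright pivot; board spans x -170 to +120, y -130 to +55 mm from it. x runs along the channel to the end stop, y away from the fence, z up. Brown fence, 240 mm long, 32 mm high above the board, along the -y edge (y -94 to -118). Position and yaw vary.
- end_stop: Green-painted wooden batten fixed across the far (+x) end of the channel, 18 mm thick, 68 mm wide, 30 mm high above the board. Its stopping face is at about x = +80 to +90 mm in the jig's frame (the batten was refitted by eye: feel for it), y from -24 to -92 mm. Origin as the jig's. It is only lightly glued: a thrust of more than 40 N from the blank breaks it off.
- pad: Black-rubber-faced grey pad in front of the fence, 110 mm long (jig x -55 to +55), 26 mm high, face at jig y = -74 mm when free. It is sprung (6 N per mm) and yields up to 7 mm towards -y; with the cam home the blank presses it in by about 4 mm (about 24 N). Origin as the jig's when free.
- blank: Dark brown hardwood blank, loose, 110 to 230 g, 150 (x) x 44 (y) x 34 mm, black centre line and mortise mark on top. Origin: centre of underside. Starts flat on the board (18 mm above bench) between cam and pad with a few mm side play, parallel to the jig's x, its +x end some 12 to 40 mm short of the end stop.
- cam (a joint): Angle of cam and handle about the upright pivot at the jig's origin, rad. 0 (open): handle points along jig +y. It grows anticlockwise seen from above to a hard end of travel near a quarter turn, with the handle roughly along jig -x: somewhere from 1.45 to 1.75, to be found by feel. Starts between 0 and 0.15 and stays where it is left. 3 N on the knob turn it at first; from 0.6 rad it squeezes the blank: 4 to 12 N.
- pivot (a point): Top of the cam's upright pivot, on the jig's z axis, 71 mm above the bench. The cam under the handle is a wooden disc of 24 mm radius, 21 to 47 mm above the bench, centred 10 mm off the pivot (towards jig -x when open, towards -y when home).
- handle (a point): Red flat handle bar, 20 mm wide, 10 mm thick, 54 to 64 mm above the bench, from the pivot out to 111 mm, with an upright black knob near its end. Turns with the cam. This point is on the pivot axis, 64 mm above the bench; y points from the pivot to the knob. It bends if pressed with more than 30 N in all (a firm grip on the knob does too).
- knob (a point): Centre of the top of the black knob, 110 mm above the bench: 24 mm in diameter, 46 mm tall, standing on the bar 105 mm from the pivot. Push it sideways, across the bar.
- glue: Bystander: white glue bottle with an orange cap, 54 mm diameter, 120 mm tall, standing. Origin at the centre of its foot.
- rule: Bystander: yellow folded rule, 200 x 26 x 14 mm, lying near the fence. Origin at the centre of its underside, x along it.
- mallet: Bystander: wooden mallet lying to the left, head 60 x 110 x 55 mm, centred 120 mm towards +x of its origin; handle 24 mm thick runs along x from -120 to +100 mm. Origin at bench height.
Things that resemble listed ones, but are neither listed nor needed, are in the scene too. There is more than one size of the blank; the job needs the middle-sized.

How it is judged:
By the outcome, as a careful person would: the job done as asked, in the order asked, and still so for the second after the job is handed in, with the robot touching nothing.
It also fails if it takes over 70 s, if anything falls off the work surface, if the arm or the gripper's body presses on something with over 40 N, if the wrist force passes 120 N, or if a joint passes its speed limit or range.

ROBOT

A 6-joint arm with a two-finger parallel gripper is mounted at the origin on the work surface. World frame = base frame: x ahead of the robot, y to its left, z up, the work surface at z = 0. Lengths are in mm, angles in rad, forces in N, time in s.
With the tool pointing down it reaches from about 350 to 850 mm from the base axis. Payload 8.1 kg.
Tool frame: the origin (TCP) lies at the very end of the fingers, on their centre line; the grasp point (between the pads) lies 19 mm behind it; z points along the fingers, y is the direction in which the jaws open and shut (so a half turn about z gives the same grasp; the last joint's range is limited). The gripper opens to 93 mm and grips with 3 to 60 N. Pads are 15 mm wide; open, the fingers measure 128 mm over their backs; the gripper's body (75 mm by 188 mm) begins 65 mm behind the grasp point.
Start: joints at [-1.308, 0.13, 1.488, -0, 1.523, -0.085], TCP at [204.518, -564.072, 218.635] pointing down, gripper open.
Joint ranges: [-2.96, 2.96], [-0.89, 2.26], [0.02, 2.5], [-1.34, 4.48], [0, 2.73], [-2.66, 2.66]. Speed limits (rad/s): [2.39, 2.39, 2.79, 3.14, 3.14, 3.14].

INTERFACE

Orientations are given as a 3x3 rotation matrix whose columns are the frame's x, y, z axes.
In Python, from rig import * gives the robot as it stands.
- The arm moves only by the tool carry_out, never from a script. Its argument "steps" is a list of rows, each an object of numbers: "x", "y", "z": the shift along the tool's x, y, z in cm; "wx", "wy", "wz": the turn, a rotation vector about the tool's x, y, z in rad; "fingers": the finger opening in cm, from 0 to 9.3. In form: [{"x": .., "y": .., "z": .., "wx": .., "wy": .., "wz": .., "fingers": ..}, ...]. A call has exactly 10 rows; each row is the pose to reach, as a shift and turn from the pose measured when the call began, along the tool's axes at that moment; what a row does not reach only later rows make up. A row lasts 1/12 s, in which the tool goes at most 41.7 mm and 7.16 degrees, less where a joint would pass 70% of its speed; a pose out of reach is approached as far as the arm can. A call with a gripper value outside its range is refused whole. The fingers move at their own pace and stop on an object; "newtons" is the grip in N (left out, the last holds). Time passes only in rows, so rows that repeat a pose let the fingers close, or fill a call up. It gives the time, the measured TCP pose, the force and the opening at its end, in the units of the state.
- get_obs(): the state, without advancing time (a new reading comes with each control period).
- get_image(name): name is "scene" or "top"; returns a dict with "pixels" (420x560x3 uint8, blue, green, red), "mtx" (3x3 intrinsics, pixels), "cam_to_world" (4x4, takes a point from camera to world coordinates). Camera axes: x right, y up, looking along -z (the intrinsics and any distortion apply to the point x, -y, -z); pixel columns grow to the right and rows downward; lengths in mm; the calibration is good to about 2 mm. A picture is of the moment at which its call begins. There is no depth.
- hand_in(): hands the job in, once; it reports no verdict.
The state is a dict: "clock": time; "joints": joint angles; "qd": joint speeds; "tau": joint torques, N m; "eef_pos": TCP position; "orientation": TCP orientation; "contact_force": force on the tool from outside, world axes, zero at the start; "torque": the same for the moment, N m; "grip_width": finger opening in mm.
Only numpy, scipy, OpenCV 4.12 (cv2) and the standard library are available. Lean on these libraries where they do the work, as an engineer would, in place of code of your own. Each camera call takes 0.05 s, during which the arm holds its last target.

## Working session

There is one attempt and no reset: what is moved stays moved. The work goes in short steps, Python scripts to look and compute and a tool call to move; the robot and the scene stay as the last step left them, time stands still between calls to the robot, and variables do not carry over. Pictures are saved under pics/ and viewed, and the job is handed in when it is done.

Besides the shell and the picture viewer there is one more tool, called as name(argument=value, ...) on one line, values as JSON. carry_out: Moves the arm, as the interface text tells. Its arguments: {"type":"object","properties":{"steps":{"type":"array","items":{"type":"object","properties":{"x":{"type":"number"},"y":{"type":"number"},"z":{"type":"number"},"wx":{"type":"number"},"wy":{"type":"number"},"wz":{"type":"number"},"fingers":{"type":"number"}}}},"newtons":{"type":"number"}},"required":["steps"]}

```bash
ls; mkdir -p pics
python3 - <<'E'
from rig import *
import cv2
print(get_obs())
for n in("scene","top"):
    d=get_image(n); cv2.imwrite(f"pics/{n}0.png",d["pixels"]); print(n,d["mtx"],d["cam_to_world"],[k for k in d])
E
```

```text
pics
{'clock': 0.0, 'joints': array([-1.30840145e+00,  1.31163608e-01,  1.48924923e+00, -3.09787661e-07,
        1.52298692e+00, -8.53820787e-02]), 'qd': array([ 0.00062684,  0.00108342, -0.00098146,  0.00155302,  0.0002706 ,
       -0.00093953]), 'tau': array([ 1.67066378e-05, -5.59835994e+01, -4.91768110e+01,  7.69468700e-02,
        3.50481807e-02, -1.61394446e-04]), 'eef_pos': array([ 204.3720059 , -563.53143101,  217.60247946]), 'orientation': array([[ 9.40132700e-01,  3.40808284e-01, -4.69051473e-04],
       [ 3.40808572e-01, -9.40131093e-01,  1.74517061e-03],
       [ 1.53798728e-04, -1.80054872e-03, -9.99998367e-01]]), 'contact_force': array([0.48033849, 0.06039174, 0.36135071]), 'torque': array([-0.01911606, -0.01391834,  0.02324257]), 'grip_width': 92.95691446853368}
scene [[394.31976088   0.         270.46246564]
 [  0.         394.31976088 202.95456416]
 [  0.           0.           1.        ]] [[-5.13808823e-01 -4.94692498e-01  7.00913565e-01  1.21025069e+03]
 [ 8.57824170e-01 -2.85054235e-01  4.27646790e-01  4.92996563e+02]
 [-1.17552788e-02  8.20989291e-01  5.70822562e-01  6.54092904e+02]
 [ 0.00000000e+00  0.00000000e+00  0.00000000e+00  1.00000000e+00]] ['pixels', 'mtx', 'cam_to_world']
top [[430.49771563   0.         277.41673987]
 [  0.         430.49771563 213.02684104]
 [  0.           0.           1.        ]] [[ 7.08312322e-03  9.89773427e-01 -1.42472425e-01  3.61718108e+02]
 [-9.99966461e-01  6.42495953e-03 -5.07909828e-03  6.73750852e+01]
 [-4.11177695e-03  1.42503622e-01  9.89785740e-01  1.21187085e+03]
 [ 0.00000000e+00  0.00000000e+00  0.00000000e+00  1.00000000e+00]] ['pixels', 'mtx', 'cam_to_world']
```

View pics/scene0.png

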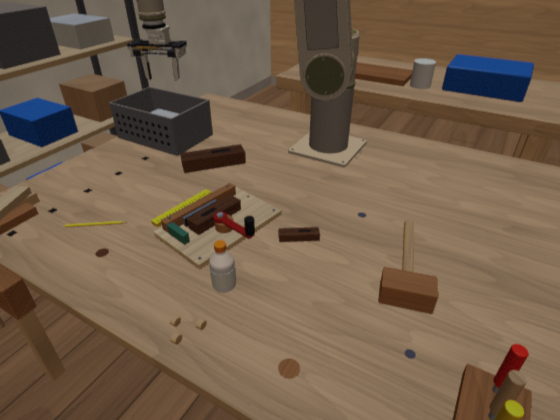

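View pics/top0.png

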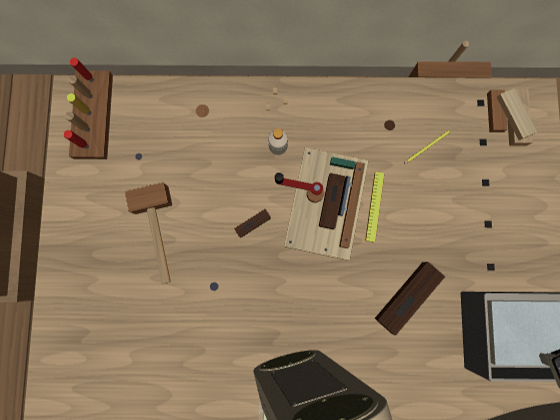

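The top view shows the jig around (325,205): green stop at (342,162), blank at (332,200), pivot at about (317,188) and knob at (279,179). The other two dark blocks, at (253,222) and (410,298), are decoys. The glue bottle stands at (278,142), close to the knob.

```bash
cat > h.py <<'E'
from rig import *
import cv2, numpy as np
def ray(d,uv,z):
    K=d["mtx"];T=d["cam_to_world"]
    p=np.atleast_2d(np.array(uv,float)); 
    v=np.c_[(p[:,0]-K[0,2])/K[0,0],-(p[:,1]-K[1,2])/K[1,1],-np.ones(len(p))]@T[:3,:3].T
    o=T[:3,3]; s=(z-o[2])/v[:,2]
    return (o+v*s[:,None])
def proj(d,P):
    T=np.linalg.inv(d["cam_to_world"]);K=d["mtx"]
    c=np.atleast_2d(P)@T[:3,:3].T+T[:3,3]
    return np.c_[K[0,0]*c[:,0]/-c[:,2]+K[0,2],-K[1,1]*c[:,1]/-c[:,2]+K[1,2]]
E
python3 - <<'E'
from h import *
d=get_image("top");im=d["pixels"]
c=im[130:270,260:390]; cv2.imwrite("pics/topz.png",cv2.resize(c,None,fx=4,fy=4,interpolation=cv2.INTER_CUBIC))
d=get_image("scene");im=d["pixels"]
c=im[170:300,140:300]; cv2.imwrite("pics/scz.png",cv2.resize(c,None,fx=4.5,fy=4.5,interpolation=cv2.INTER_CUBIC))
E
```

```text
(no output)
```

View pics/topz.png

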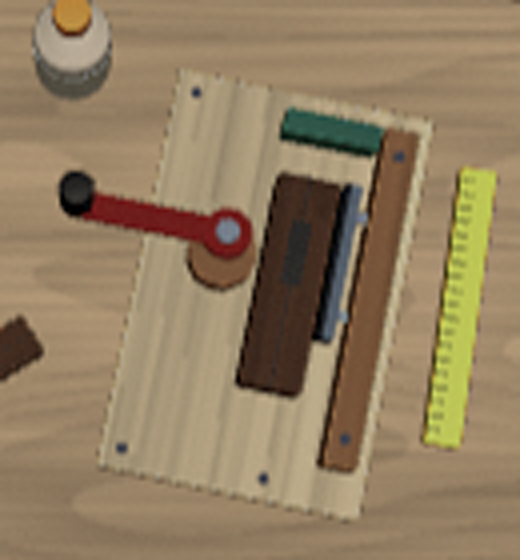

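View pics/scz.png

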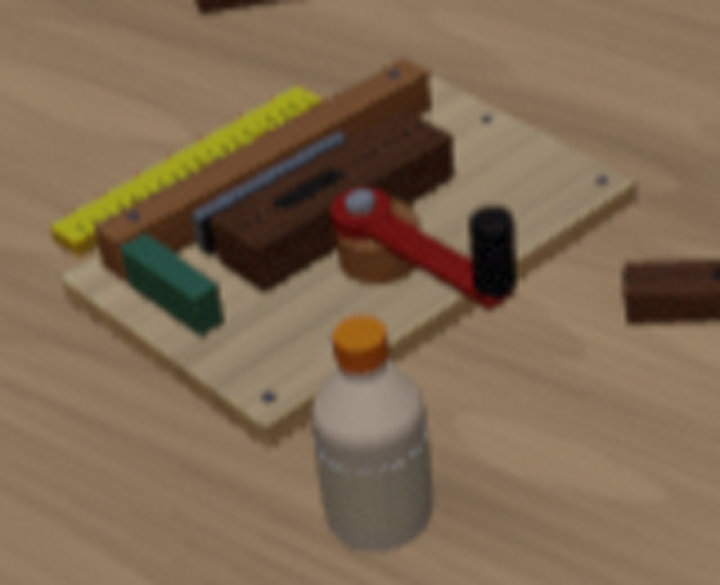

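The zoomed top crop (4x, offset 260,130) shows board corners at (180,70), (432,122), (358,518) and (102,467). The pivot is at (228,232), the knob at (77,192), and the blank's top spans (280,173) to (298,396).

Run:
```python
from h import *
d=get_image("top");s=get_image("scene")
f=lambda p,z:ray(d,np.array(p)/4.+[260-.375,130-.375],z)[:,:2]
C=f([(180,70),(432,122),(358,518),(102,467)],18)
J=np.array([(120,55),(120,-130),(-170,-130),(-170,55)],float)
M,_=cv2.estimateAffinePartial2D(J,C); 
cj,cc=J.mean(0),C.mean(0); H=(J-cj).T@(C-cc); th=np.arctan2(H[0,1]-H[1,0],H[0,0]+H[1,1])
R=np.array([[np.cos(th),-np.sin(th)],[np.sin(th),np.cos(th)]]); t=cc-R@cj
print("jig",t,th,"scale",np.hypot(M[0,0],M[1,0])); print("resid",(C-(J@R.T+t)).round(1))
ij=lambda P:((P-t)@R).round(1)
print("pivot",f([(228,232)],71),ij(f([(228,232)],71)))
print("knob",f([(77,190)],110),ij(f([(77,190)],110)))
print("blank top corners jig",ij(f([(280,173),(343,185),(298,396),(237,384)],52)))
print("stop top near face",ij(f([(281,135),(374,153)],48)))
print("glue cap",f([(72,12)],120),"foot?",f([(72,80)],0))
g=lambda p,z:ray(s,np.array(p)/4.5+[140-.4,170-.4],z)[:,:2]
print("scene: pivot",ij(g([(360,201)],71)),"knob",ij(g([(492,222)],110)),"board corners",ij(g([(265,432),(635,185),(65,278)],18)),'blank top',ij(g([(265,253),(452,147),(212,212)],52)),"stop",ij(g([(123,255),(205,302),(220,290)],48)), "glue cap",g([(360,330)],120))
np.savez("jig.npz",t=t,th=th)
```

```text
Traceback (most recent call last):
cv2.error: OpenCV(4.12.0) /io/opencv/modules/calib3d/src/ptsetreg.cpp:1108: error: (-215:Assertion failed) count >= 0 && to.checkVector(2) == count in function 'estimateAffinePartial2D'
```

Run:
```python
from h import *
d=get_image("top");s=get_image("scene")
f=lambda p,z:np.ascontiguousarray(ray(d,np.array(p)/4.+[260-.375,130-.375],z)[:,:2])
C=f([(180,70),(432,122),(358,518),(102,467)],18)
J=np.array([(120,55),(120,-130),(-170,-130),(-170,55)],float)
M,_=cv2.estimateAffinePartial2D(J,C); 
cj,cc=J.mean(0),C.mean(0); H=(J-cj).T@(C-cc); th=np.arctan2(H[0,1]-H[1,0],H[0,0]+H[1,1])
R=np.array([[np.cos(th),-np.sin(th)],[np.sin(th),np.cos(th)]]); t=cc-R@cj
print("jig",t,th,"scale",np.hypot(M[0,0],M[1,0])); print("resid",(C-(J@R.T+t)).round(1))
ij=lambda P:((P-t)@R).round(1)
print("pivot",f([(228,232)],71),ij(f([(228,232)],71)))
print("knob",f([(77,190)],110),ij(f([(77,190)],110)))
print("blank top corners jig",ij(f([(280,173),(343,185),(298,396),(237,384)],52)))
print("stop top near face",ij(f([(281,135),(374,153)],48)))
print("glue cap",f([(72,12)],120),"foot?",f([(72,80)],0))
g=lambda p,z:ray(s,np.array(p)/4.5+[140-.4,170-.4],z)[:,:2]
print("scene: pivot",ij(g([(360,201)],71)),"knob",ij(g([(492,222)],110)),"board corners",ij(g([(265,432),(635,185),(65,278)],18)),'blank top',ij(g([(265,253),(452,147),(212,212)],52)),"stop",ij(g([(123,255),(205,302),(220,290)],48)), "glue cap",g([(360,330)],120))
np.savez("jig.npz",t=t,th=th)
```

```text
jig [596.59762038 -32.88933193] -0.1959079431055582 scale 0.9904038432335257
resid [[-0.2 -0.8]
 [-1.5  1.3]
 [ 1.9  2.2]
 [-0.2 -2.7]]
pivot [[595.89965501 -32.11648923]] [[-0.8  0.6]]
knob [[615.28264582  69.88509682]] [[ -1.7 104.4]]
blank top corners jig [[ 51.2 -27.5]
 [ 51.6 -71.6]
 [-98.2 -68. ]
 [-98.5 -26. ]]
stop top near face [[ 78.9 -23.5]
 [ 79.3 -88.9]]
glue cap [[732.78630453  73.94475064]] foot? [[722.2838079   74.30704957]]
scene: pivot [[2.5 5.1]] knob [[  3.5 111.3]] board corners [[ 123.3   60.7]
 [-164.7   62. ]
 [ 118.6 -123.8]] blank top [[ 53.2 -18.7]
 [-86.4 -14.8]
 [ 49.  -71. ]] stop [[103.5 -81. ]
 [ 98.7 -14.1]
 [ 87.  -16.1]] glue cap [[731.86377105  76.06773926]]
```

```bash
cat >> h.py <<'E'
TH=-0.196; ORG=np.array([597.2,-31.8])
EX=np.array([np.cos(TH),np.sin(TH)]); EY=np.array([-np.sin(TH),np.cos(TH)])
def w(jx,jy): return ORG+jx*EX+jy*EY
def plan(P,yaw):   # world target, tool x yaw (tool down) -> cm shift, rotvec in tool frame
    o=get_obs(); R=o["orientation"]
    Rt=np.array([[np.cos(yaw),np.sin(yaw),0],[np.sin(yaw),-np.cos(yaw),0],[0,0,-1.]])
    print("at",o["eef_pos"].round(1),"F",o["contact_force"].round(1),"t",round(o["clock"],2),"j6",o["joints"][5].round(2))
    p=o["eef_pos"][:2]-ORG; print("jig xy",(p@EX).round(1),(p@EY).round(1))
    print("shift cm",(R.T@(np.array(P)-o["eef_pos"])/10).round(2),"rot",cv2.Rodrigues(R.T@Rt)[0].ravel().round(4))
E
python3 - <<'E'
from h import *
print(w(-122,-47)); plan([*w(-122,-47),170],TH)
E
```

```text
[468.38275185 -54.14091715]
at [ 204.5 -564.   218.5] F [ 0.2 -0.9 -0.4] t 0.4 j6 -0.09
jig xy -281.6 -598.5
shift cm [ 42.19 -38.94   4.86] rot [-3.000e-04  0.000e+00  5.438e-01]
```

carry_out(steps=[{"x": 0.5,"y": -0.5,"z": -3,"wz": 0.02,"fingers": 0},{"x": 2.5,"y": -2.3,"z": -4,"wz": 0.05,"fingers": 0},{"x": 5,"y": -4.6,"z": -4,"wz": 0.1,"fingers": 0},{"x": 7.5,"y": -7,"z": -4,"wz": 0.15,"fingers": 0},{"x": 10,"y": -9.3,"z": -4,"wz": 0.2,"fingers": 0},{"x": 12.5,"y": -11.6,"z": -4,"wz": 0.25,"fingers": 0},{"x": 15,"y": -14,"z": -4,"wz": 0.3,"fingers": 0},{"x": 17.5,"y": -16.2,"z": -4,"wz": 0.35,"fingers": 0},{"x": 20,"y": -18.5,"z": -4,"wz": 0.4,"fingers": 0},{"x": 22.5,"y": -20.8,"z": -4,"wz": 0.45,"fingers": 0}])

```text
$.steps[0]: bad value
```

Run:
```python
from h import *
plan([*w(-122,-47),120],TH)
```

```text
at [ 204.5 -564.   218.5] F [ 0.2 -0.9 -0.4] t 0.4 j6 -0.09
jig xy -281.6 -598.5
shift cm [ 42.19 -38.94   9.86] rot [-3.000e-04  0.000e+00  5.438e-01]
```

carry_out(steps=[{"x": 0.5,"y": -0.5,"z": -3,"wx": 0,"wy": 0,"wz": 0.02,"fingers": 0},{"x": 2.5,"y": -2.3,"z": -4,"wx": 0,"wy": 0,"wz": 0.05,"fingers": 0},{"x": 5,"y": -4.6,"z": -4,"wx": 0,"wy": 0,"wz": 0.1,"fingers": 0},{"x": 7.5,"y": -7,"z": -4,"wx": 0,"wy": 0,"wz": 0.15,"fingers": 0},{"x": 10,"y": -9.3,"z": -4,"wx": 0,"wy": 0,"wz": 0.2,"fingers": 0},{"x": 12.5,"y": -11.6,"z": -4,"wx": 0,"wy": 0,"wz": 0.25,"fingers": 0},{"x": 15,"y": -14,"z": -4,"wx": 0,"wy": 0,"wz": 0.3,"fingers": 0},{"x": 17.5,"y": -16.2,"z": -4,"wx": 0,"wy": 0,"wz": 0.35,"fingers": 0},{"x": 20,"y": -18.5,"z": -4,"wx": 0,"wy": 0,"wz": 0.4,"fingers": 0},{"x": 22.5,"y": -20.8,"z": -4,"wx": 0,"wy": 0,"wz": 0.45,"fingers": 0}])

```text
clock: 1.23
eef_pos: [345.6, -290.3, 258.8]
orientation: [[0.994, -0.105, 0.0], [-0.105, -0.994, -0.0], [0.0, 0.0, -1.0]]
contact_force: [1.1, -0.2, -0.3]
grip_width: 31.0
```

Run:
```python
from h import *
plan([*w(-122,-47),120],TH)
```

```text
at [ 345.6 -290.3  258.8] F [ 1.1 -0.2 -0.3] t 1.23 j6 0.86
jig xy -196.5 -302.6
shift cm [  9.73 -24.78  13.88] rot [ 0.0002 -0.0005  0.091 ]
```

carry_out(steps=[{"x": 1.3,"y": -3.3,"z": 1,"wx": 0,"wy": 0,"wz": 0.02,"fingers": 0},{"x": 2.6,"y": -6.6,"z": 2,"wx": 0,"wy": 0,"wz": 0.04,"fingers": 0},{"x": 3.9,"y": -9.9,"z": 3,"wx": 0,"wy": 0,"wz": 0.06,"fingers": 0},{"x": 5.2,"y": -13.2,"z": 4,"wx": 0,"wy": 0,"wz": 0.08,"fingers": 0},{"x": 6.5,"y": -16.5,"z": 5,"wx": 0,"wy": 0,"wz": 0.091,"fingers": 0},{"x": 7.8,"y": -19.8,"z": 6.5,"wx": 0,"wy": 0,"wz": 0.091,"fingers": 0},{"x": 9,"y": -22.8,"z": 8.5,"wx": 0,"wy": 0,"wz": 0.091,"fingers": 0},{"x": 9.7,"y": -24.8,"z": 11,"wx": 0,"wy": 0,"wz": 0.091,"fingers": 0},{"x": 9.7,"y": -24.8,"z": 13.9,"wx": 0,"wy": 0,"wz": 0.091,"fingers": 0},{"x": 9.7,"y": -24.8,"z": 13.9,"wx": 0,"wy": 0,"wz": 0.091,"fingers": 0}])

```text
clock: 2.07
eef_pos: [464.6, -51.7, 114.1]
orientation: [[0.981, -0.192, -0.008], [-0.192, -0.981, 0.002], [-0.008, -0.0, -1.0]]
contact_force: [-1.6, -0.5, -1.4]
grip_width: 0.4
```

Run:
```python
from h import *
plan([*w(-122,-47),28],TH)
for n in("scene","top"):
    d=get_image(n); o=get_obs(); print(n,proj(d,o["eef_pos"]))
    im=d["pixels"]; c=im[130:300,240:400] if n=="top" else im[130:300,110:320]
    cv2.imwrite(f"pics/{n}1.png",cv2.resize(c,None,fx=3.5,fy=3.5,interpolation=cv2.INTER_CUBIC))
```

```text
at [464.6 -51.7 114.1] F [-1.6 -0.5 -1.4] t 2.07 j6 1.54
jig xy -126.2 -45.4
shift cm [0.49 0.16 8.61] rot [-0.0001  0.0084  0.0028]
scene [[241.05771535 172.15568957]]
top [[327.04150294 233.55103191]]
```

View pics/scene1.png

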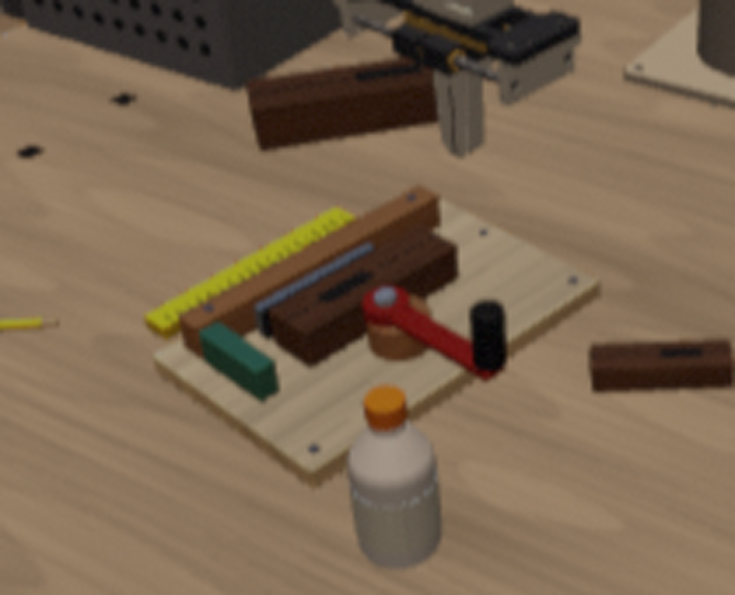

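View pics/top1.png

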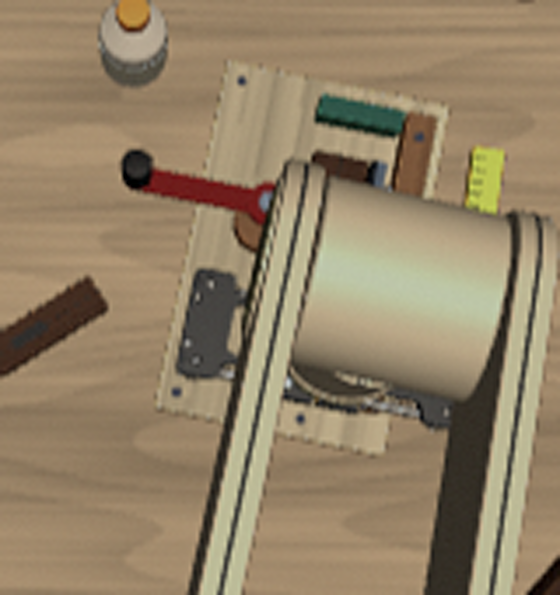

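In the scene crop the closed fingertips are at (460,150), where the state says the TCP should be. They are just behind the blank's near end, and the hand masks the blank from above. I'll lower them behind the blank.

carry_out(steps=[{"x": 0.3,"y": 0.1,"z": 1.5,"wx": 0,"wy": 0.008,"wz": 0.003,"fingers": 0},{"x": 0.4,"y": 0.1,"z": 3,"wx": 0,"wy": 0.008,"wz": 0.003,"fingers": 0},{"x": 0.4,"y": 0.1,"z": 4.5,"wx": 0,"wy": 0.008,"wz": 0.003,"fingers": 0},{"x": 0.4,"y": 0.1,"z": 6,"wx": 0,"wy": 0.008,"wz": 0.003,"fingers": 0},{"x": 0.4,"y": 0.1,"z": 7,"wx": 0,"wy": 0.008,"wz": 0.003,"fingers": 0},{"x": 0.4,"y": 0.1,"z": 8,"wx": 0,"wy": 0.008,"wz": 0.003,"fingers": 0},{"x": 0.4,"y": 0.1,"z": 8.5,"wx": 0,"wy": 0.008,"wz": 0.003,"fingers": 0},{"x": 0.4,"y": 0.1,"z": 8.5,"wx": 0,"wy": 0.008,"wz": 0.003,"fingers": 0},{"x": 0.4,"y": 0.1,"z": 8.5,"wx": 0,"wy": 0.008,"wz": 0.003,"fingers": 0},{"x": 0.4,"y": 0.1,"z": 8.5,"wx": 0,"wy": 0.008,"wz": 0.003,"fingers": 0}])

```text
clock: 3.0
eef_pos: [471.3, -55.6, 35.2]
orientation: [[0.98, -0.197, 0.007], [-0.197, -0.98, -0.002], [0.007, 0.0, -1.0]]
contact_force: [0.1, -0.4, 0.2]
grip_width: 0.6
```

Run:
```python
from h import *
plan([*w(-106,-47),28],TH)
```

```text
at [471.3 -55.6  35.2] F [ 0.1 -0.4  0.2] t 3.0 j6 1.54
jig xy -118.9 -47.9
shift cm [ 1.28 -0.09  0.73] rot [ 0.0003 -0.0069 -0.0025]
```

carry_out(steps=[{"x": 0.2,"y": 0,"z": 0.4,"wx": 0,"wy": -0.007,"wz": 0,"fingers": 0},{"x": 0.4,"y": 0,"z": 0.6,"wx": 0,"wy": -0.007,"wz": 0,"fingers": 0},{"x": 0.6,"y": 0,"z": 0.7,"wx": 0,"wy": -0.007,"wz": 0,"fingers": 0},{"x": 0.8,"y": 0,"z": 0.7,"wx": 0,"wy": -0.007,"wz": 0,"fingers": 0},{"x": 1.0,"y": 0,"z": 0.7,"wx": 0,"wy": -0.007,"wz": 0,"fingers": 0},{"x": 1.2,"y": 0,"z": 0.7,"wx": 0,"wy": -0.007,"wz": 0,"fingers": 0},{"x": 1.4,"y": 0,"z": 0.7,"wx": 0,"wy": -0.007,"wz": 0,"fingers": 0},{"x": 1.6,"y": 0,"z": 0.7,"wx": 0,"wy": -0.007,"wz": 0,"fingers": 0},{"x": 1.8,"y": 0,"z": 0.7,"wx": 0,"wy": -0.007,"wz": 0,"fingers": 0},{"x": 2.0,"y": 0,"z": 0.7,"wx": 0,"wy": -0.007,"wz": 0,"fingers": 0}])

```text
clock: 3.83
eef_pos: [490.9, -59.6, 28.3]
orientation: [[0.98, -0.197, -0.001], [-0.197, -0.98, -0.0], [-0.0, 0.0, -1.0]]
contact_force: [-2.1, 1.1, 1.4]
grip_width: 0.3
```

Run:
```python
from h import *
plan([*w(-80,-47),28],TH)
```

```text
at [490.9 -59.6  28.3] F [-2.1  1.1  1.4] t 3.83 j6 1.55
jig xy -98.9 -48.0
shift cm [ 1.89 -0.1   0.02] rot [ 0.0002  0.0005 -0.0026]
```

carry_out(steps=[{"x": 0.2,"y": 0,"z": 0,"wx": 0,"wy": 0,"wz": 0,"fingers": 0},{"x": 0.4,"y": 0,"z": 0,"wx": 0,"wy": 0,"wz": 0,"fingers": 0},{"x": 0.6,"y": 0,"z": 0,"wx": 0,"wy": 0,"wz": 0,"fingers": 0},{"x": 0.8,"y": 0,"z": 0,"wx": 0,"wy": 0,"wz": 0,"fingers": 0},{"x": 1.0,"y": 0,"z": 0,"wx": 0,"wy": 0,"wz": 0,"fingers": 0},{"x": 1.2,"y": 0,"z": 0,"wx": 0,"wy": 0,"wz": 0,"fingers": 0},{"x": 1.3,"y": 0,"z": 0,"wx": 0,"wy": 0,"wz": 0,"fingers": 0},{"x": 1.4,"y": 0,"z": 0,"wx": 0,"wy": 0,"wz": 0,"fingers": 0},{"x": 1.5,"y": 0,"z": 0,"wx": 0,"wy": 0,"wz": 0,"fingers": 0},{"x": 1.6,"y": 0,"z": 0,"wx": 0,"wy": 0,"wz": 0,"fingers": 0}])

```text
clock: 4.67
eef_pos: [506.6, -62.8, 28.3]
orientation: [[0.98, -0.197, -0.001], [-0.197, -0.98, -0.0], [-0.001, 0.0, -1.0]]
contact_force: [-3.6, 1.2, 3.6]
grip_width: 0.5
```

Run:
```python
from h import *
plan([*w(-80,-47),28],TH)
for n in("scene",):
    d=get_image(n); o=get_obs(); print(n,proj(d,o["eef_pos"]))
    im=d["pixels"]; c=im[130:300,110:320]
    cv2.imwrite(f"pics/{n}2.png",cv2.resize(c,None,fx=3.5,fy=3.5,interpolation=cv2.INTER_CUBIC))
```

```text
at [506.6 -62.8  28.3] F [-3.6  1.2  3.6] t 4.67 j6 1.55
jig xy -82.8 -48.0
shift cm [ 0.28 -0.1   0.03] rot [ 0.0003  0.0005 -0.0025]
scene [[231.29461769 205.64392559]]
```

View pics/scene2.png

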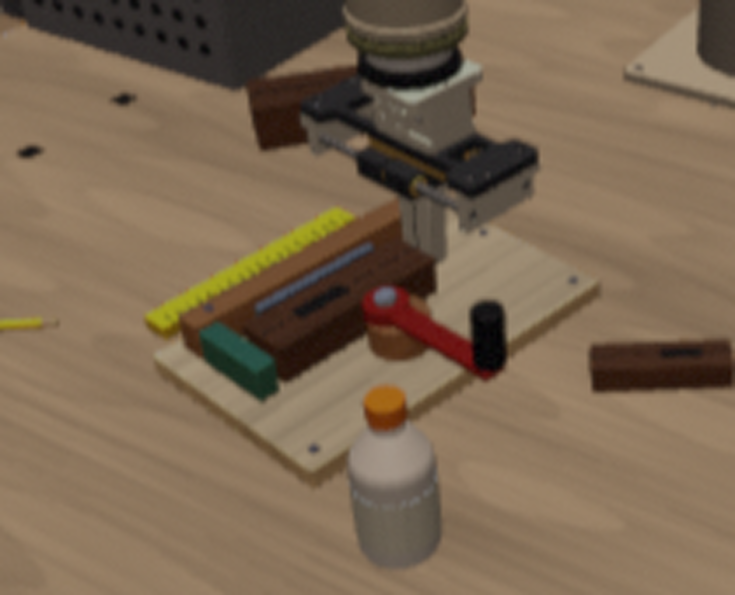

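The scene crop shows the blank about 5 mm short of the green stop, near (260,365). I'll creep in from here.

carry_out(steps=[{"x": 0.05,"y": 0,"z": 0,"wx": 0,"wy": 0,"wz": 0,"fingers": 0},{"x": 0.1,"y": 0,"z": 0,"wx": 0,"wy": 0,"wz": 0,"fingers": 0},{"x": 0.15,"y": 0,"z": 0,"wx": 0,"wy": 0,"wz": 0,"fingers": 0},{"x": 0.2,"y": 0,"z": 0,"wx": 0,"wy": 0,"wz": 0,"fingers": 0},{"x": 0.25,"y": 0,"z": 0,"wx": 0,"wy": 0,"wz": 0,"fingers": 0},{"x": 0.3,"y": 0,"z": 0,"wx": 0,"wy": 0,"wz": 0,"fingers": 0},{"x": 0.3,"y": 0,"z": 0,"wx": 0,"wy": 0,"wz": 0,"fingers": 0},{"x": 0.3,"y": 0,"z": 0,"wx": 0,"wy": 0,"wz": 0,"fingers": 0},{"x": 0.3,"y": 0,"z": 0,"wx": 0,"wy": 0,"wz": 0,"fingers": 0},{"x": 0.3,"y": 0,"z": 0,"wx": 0,"wy": 0,"wz": 0,"fingers": 0}])

```text
clock: 5.55
eef_pos: [510.1, -63.5, 28.3]
orientation: [[0.98, -0.197, 0.0], [-0.197, -0.98, -0.0], [0.0, 0.0, -1.0]]
contact_force: [0.0, 1.1, -0.7]
grip_width: 0.5
```

Run:
```python
from h import *
plan([*w(-80,-47),28],TH)
```

```text
at [510.1 -63.5  28.3] F [ 0.   1.1 -0.7] t 5.55 j6 1.55
jig xy -79.3 -48.0
shift cm [-0.07 -0.1   0.03] rot [ 0.0003 -0.0004 -0.0026]
```

carry_out(steps=[{"x": 0.03,"y": 0,"z": 0,"wx": 0,"wy": 0,"wz": 0,"fingers": 0},{"x": 0.06,"y": 0,"z": 0,"wx": 0,"wy": 0,"wz": 0,"fingers": 0},{"x": 0.09,"y": 0,"z": 0,"wx": 0,"wy": 0,"wz": 0,"fingers": 0},{"x": 0.12,"y": 0,"z": 0,"wx": 0,"wy": 0,"wz": 0,"fingers": 0},{"x": 0.15,"y": 0,"z": 0,"wx": 0,"wy": 0,"wz": 0,"fingers": 0},{"x": 0.18,"y": 0,"z": 0,"wx": 0,"wy": 0,"wz": 0,"fingers": 0},{"x": 0.21,"y": 0,"z": 0,"wx": 0,"wy": 0,"wz": 0,"fingers": 0},{"x": 0.24,"y": 0,"z": 0,"wx": 0,"wy": 0,"wz": 0,"fingers": 0},{"x": 0.27,"y": 0,"z": 0,"wx": 0,"wy": 0,"wz": 0,"fingers": 0},{"x": 0.3,"y": 0,"z": 0,"wx": 0,"wy": 0,"wz": 0,"fingers": 0}])

```text
clock: 6.38
eef_pos: [512.6, -63.9, 28.3]
orientation: [[0.98, -0.197, -0.001], [-0.197, -0.98, -0.0], [-0.001, 0.0, -1.0]]
contact_force: [-6.6, 1.6, 6.4]
grip_width: 0.2
```

Run:
```python
from h import *
plan([*w(-80,-47),28],TH)
```

```text
at [512.6 -63.9  28.3] F [-6.6  1.6  6.4] t 6.38 j6 1.55
jig xy -76.7 -48.0
shift cm [-0.33 -0.1   0.03] rot [ 0.0003  0.0006 -0.0025]
```

carry_out(steps=[{"x": 0.03,"y": 0,"z": 0,"wx": 0,"wy": 0,"wz": 0,"fingers": 0},{"x": 0.06,"y": 0,"z": 0,"wx": 0,"wy": 0,"wz": 0,"fingers": 0},{"x": 0.08,"y": 0,"z": 0,"wx": 0,"wy": 0,"wz": 0,"fingers": 0},{"x": 0.1,"y": 0,"z": 0,"wx": 0,"wy": 0,"wz": 0,"fingers": 0},{"x": 0.1,"y": 0,"z": 0,"wx": 0,"wy": 0,"wz": 0,"fingers": 0},{"x": 0.1,"y": 0,"z": 0,"wx": 0,"wy": 0,"wz": 0,"fingers": 0},{"x": 0.1,"y": 0,"z": 0,"wx": 0,"wy": 0,"wz": 0,"fingers": 0},{"x": 0.1,"y": 0,"z": 0,"wx": 0,"wy": 0,"wz": 0,"fingers": 0},{"x": 0.1,"y": 0,"z": 0,"wx": 0,"wy": 0,"wz": 0,"fingers": 0},{"x": 0.1,"y": 0,"z": 0,"wx": 0,"wy": 0,"wz": 0,"fingers": 0}])

```text
clock: 7.22
eef_pos: [512.6, -64.0, 28.3]
orientation: [[0.98, -0.197, -0.003], [-0.197, -0.98, 0.0], [-0.003, 0.0, -1.0]]
contact_force: [-8.5, 1.1, 8.6]
grip_width: 0.6
```

Run:
```python
from h import *
plan([*w(-80,-47),28],TH)
d=get_image("scene");im=d["pixels"]; c=im[180:260,140:260]
cv2.imwrite(f"pics/scene3.png",cv2.resize(c,None,fx=6,fy=6,interpolation=cv2.INTER_CUBIC))
```

```text
at [512.6 -64.   28.3] F [-8.5  1.1  8.6] t 7.22 j6 1.55
jig xy -76.7 -48.0
shift cm [-0.33 -0.1   0.03] rot [ 0.0003  0.0028 -0.0025]
```

View pics/scene3.png

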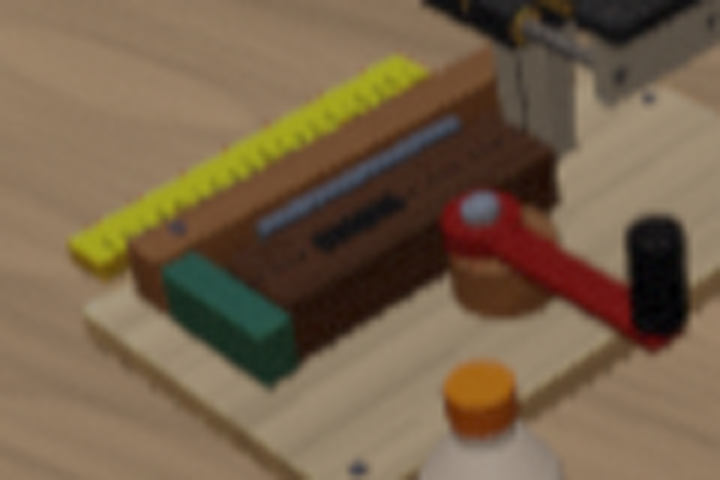

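The measured position has stalled at jig x -76.7 while the force rose to 8.5 N, and the picture shows the blank's end flush with the green stop at (290,300). The blank is seated. I'll back off, rise and go round to the +x side of the knob.

carry_out(steps=[{"x": -0.7,"y": 0,"z": 0,"wx": 0,"wy": 0,"wz": 0,"fingers": 0},{"x": -1.5,"y": 0,"z": -0.3,"wx": 0,"wy": 0,"wz": 0,"fingers": 0},{"x": -2,"y": 0,"z": -2,"wx": 0,"wy": 0,"wz": 0,"fingers": 0},{"x": -2,"y": 0,"z": -4.5,"wx": 0,"wy": 0,"wz": 0,"fingers": 0},{"x": -2,"y": 0,"z": -7.5,"wx": 0,"wy": 0,"wz": 0,"fingers": 0},{"x": -2,"y": 0,"z": -10.5,"wx": 0,"wy": 0,"wz": 0,"fingers": 0},{"x": -1,"y": -1,"z": -12.5,"wx": 0,"wy": 0,"wz": 0,"fingers": 0},{"x": 1,"y": -2.5,"z": -13,"wx": 0,"wy": 0,"wz": 0,"fingers": 0},{"x": 3,"y": -4.5,"z": -13,"wx": 0,"wy": 0,"wz": 0,"fingers": 0},{"x": 5,"y": -6.5,"z": -13,"wx": 0,"wy": 0,"wz": 0,"fingers": 0}])

```text
clock: 8.1
eef_pos: [576.7, -9.9, 159.7]
orientation: [[0.98, -0.198, 0.001], [-0.198, -0.98, -0.0], [0.001, 0.0, -1.0]]
contact_force: [-0.1, -0.9, -0.3]
grip_width: 0.6
```

Run:
```python
from h import *
plan([*w(40,105),158],TH)
d=get_image("scene");im=d["pixels"]; c=im[130:300,110:320]
cv2.imwrite(f"pics/scene4.png",cv2.resize(c,None,fx=3.5,fy=3.5,interpolation=cv2.INTER_CUBIC))
```

```text
at [576.7  -9.9 159.7] F [-0.1 -0.9 -0.3] t 8.1 j6 1.66
jig xy -24.3 17.5
shift cm [ 6.4  -8.78  0.17] rot [ 0.     -0.001  -0.0035]
```

View pics/scene4.png

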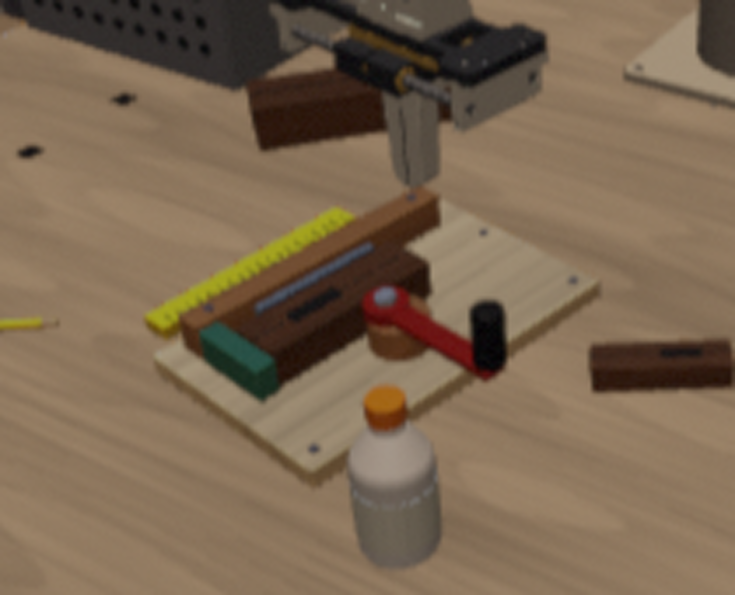

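The blank stays flush with the stop, near (275,370) in this crop. Next I'll move to above the gap between the knob and the glue bottle.

carry_out(steps=[{"x": 1.6,"y": -2.2,"z": 0.2,"wx": 0,"wy": 0,"wz": 0,"fingers": 0},{"x": 3.2,"y": -4.4,"z": 0.2,"wx": 0,"wy": 0,"wz": 0,"fingers": 0},{"x": 4.8,"y": -6.6,"z": 0.2,"wx": 0,"wy": 0,"wz": 0,"fingers": 0},{"x": 6.1,"y": -8.3,"z": 0.2,"wx": 0,"wy": 0,"wz": 0,"fingers": 0},{"x": 6.4,"y": -8.8,"z": 0.2,"wx": 0,"wy": 0,"wz": 0,"fingers": 0},{"x": 6.4,"y": -8.8,"z": 0.2,"wx": 0,"wy": 0,"wz": 0,"fingers": 0},{"x": 6.4,"y": -8.8,"z": 1,"wx": 0,"wy": 0,"wz": 0,"fingers": 0},{"x": 6.4,"y": -8.8,"z": 2,"wx": 0,"wy": 0,"wz": 0,"fingers": 0},{"x": 6.4,"y": -8.8,"z": 2.5,"wx": 0,"wy": 0,"wz": 0,"fingers": 0},{"x": 6.4,"y": -8.8,"z": 2.5,"wx": 0,"wy": 0,"wz": 0,"fingers": 0}])

```text
clock: 8.98
eef_pos: [657.4, 65.8, 131.1]
orientation: [[0.98, -0.198, -0.002], [-0.198, -0.98, 0.001], [-0.003, -0.001, -1.0]]
contact_force: [-0.4, -0.6, -0.7]
grip_width: 0.4
```

Run:
```python
from h import *
plan([*w(38,105),80],TH)
d=get_image("scene");im=d["pixels"]; c=im[130:300,110:320]
cv2.imwrite(f"pics/scene5.png",cv2.resize(c,None,fx=3.5,fy=3.5,interpolation=cv2.INTER_CUBIC))
d=get_image("top");im=d["pixels"]; c=im[110:260,220:400]
cv2.imwrite(f"pics/top5.png",cv2.resize(c,None,fx=4,fy=4,interpolation=cv2.INTER_CUBIC))
```

```text
at [657.4  65.8 131.1] F [-0.4 -0.6 -0.7] t 8.98 j6 1.79
jig xy 40.0 107.5
shift cm [-0.19  0.25  5.11] rot [-0.001   0.0027 -0.003 ]
```

View pics/scene5.png

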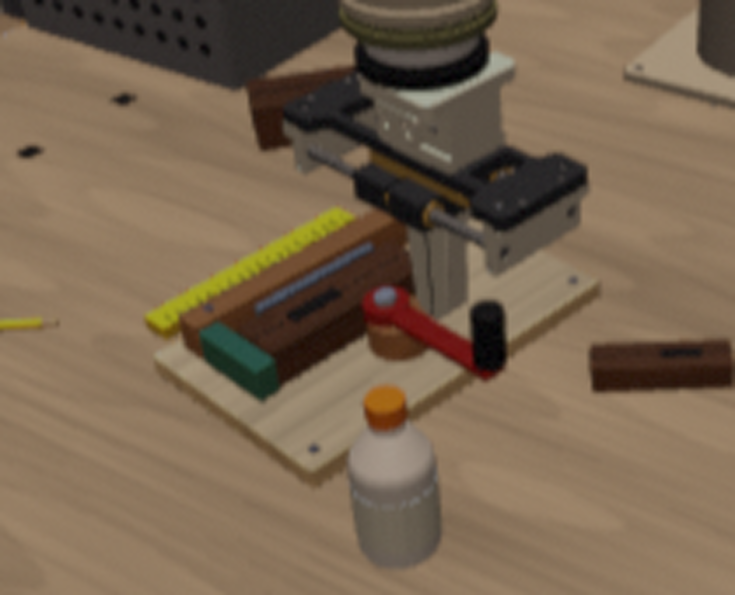

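View pics/top5.png

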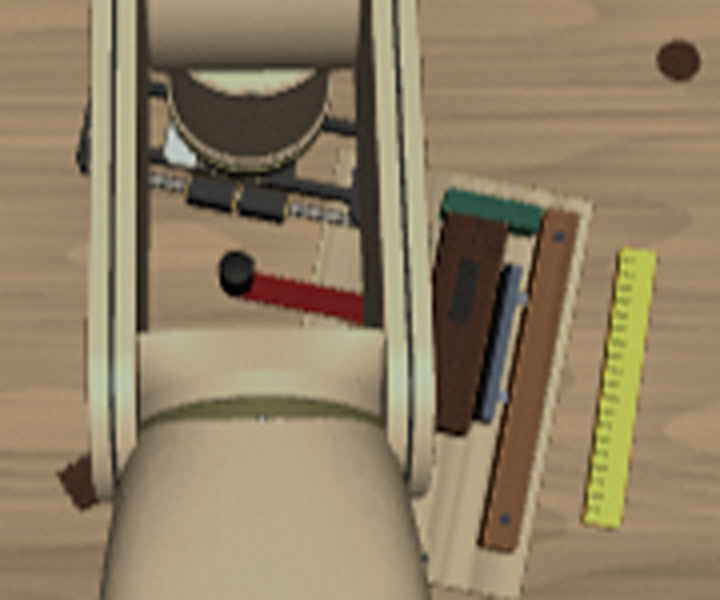

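Run:
```python
from h import *
d=get_image("scene");t=get_image("top")
o=get_obs();P=o["eef_pos"]
print(P,"expected crop",(proj(d,P)-[110,130])*3.5,"top",(proj(t,P)-[220,110])*4, o["clock"])
print("finger at z=131",ray(d,[(110+445/3.5,130+312/3.5)],131))
im=d["pixels"]; c=im[130:300,110:320]
cv2.imwrite(f"pics/scene6.png",cv2.resize(c,None,fx=3.5,fy=3.5,interpolation=cv2.INTER_CUBIC))
```

```text
[659.41203882  66.3915091  134.19841869] expected crop [[439.10113578 307.53876632]] top [[241.34792603 193.07491979]] 9.1833
finger at z=131 [[657.98898534  69.66657484 131.        ]]
```

View pics/scene6.png

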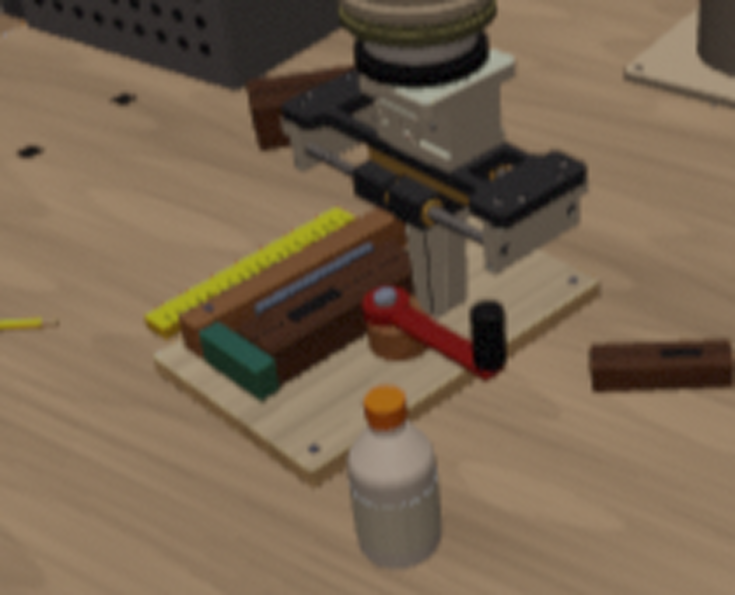

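The fingertips at crop (442,310) agree with the projected TCP (439,308). The line of sight just grazes the bar, and the tips stand in front of the knob on its +x side. I'll descend.

carry_out(steps=[{"x": -0.2,"y": 0.2,"z": 1,"wx": 0,"wy": 0,"wz": 0,"fingers": 0},{"x": -0.3,"y": 0.3,"z": 2,"wx": 0,"wy": 0,"wz": 0,"fingers": 0},{"x": -0.3,"y": 0.3,"z": 3,"wx": 0,"wy": 0,"wz": 0,"fingers": 0},{"x": -0.3,"y": 0.3,"z": 4,"wx": 0,"wy": 0,"wz": 0,"fingers": 0},{"x": -0.3,"y": 0.3,"z": 5,"wx": 0,"wy": 0,"wz": 0,"fingers": 0},{"x": -0.3,"y": 0.3,"z": 5.4,"wx": 0,"wy": 0,"wz": 0,"fingers": 0},{"x": -0.6,"y": 0.3,"z": 5.4,"wx": 0,"wy": 0,"wz": 0,"fingers": 0},{"x": -0.8,"y": 0.3,"z": 5.4,"wx": 0,"wy": 0,"wz": 0,"fingers": 0},{"x": -1.0,"y": 0.3,"z": 5.4,"wx": 0,"wy": 0,"wz": 0,"fingers": 0},{"x": -1.2,"y": 0.3,"z": 5.4,"wx": 0,"wy": 0,"wz": 0,"fingers": 0}])

```text
clock: 10.02
eef_pos: [647.5, 66.0, 81.1]
orientation: [[0.98, -0.197, 0.003], [-0.197, -0.98, 0.002], [0.003, -0.002, -1.0]]
contact_force: [0.9, -0.3, -0.1]
grip_width: 1.0
```

Run:
```python
from h import *
plan([*w(19.5,105),80],TH)
```

```text
at [647.5  66.   81.1] F [ 0.9 -0.3 -0.1] t 10.02 j6 1.79
jig xy 30.3 105.7
shift cm [-1.08  0.08  0.1 ] rot [-0.0024 -0.003  -0.0024]
```

```bash
cat >> h.py <<'E'
def swing(alist,off=19.5,z=78,r=105):
    o=get_obs();R=o["orientation"];p=o["eef_pos"]
    q=p[:2]-ORG; jx,jy=q@EX,q@EY; y0=np.arctan2(R[1,0],R[0,0])
    f=o["contact_force"][:2]; a=y0-TH
    print("t",round(o["clock"],2),"pos",p.round(1),"jig",jx.round(1),jy.round(1),"yaw-a",a.round(3),"F jig",(f@EX).round(1),(f@EY).round(1),"push",round(float(f@(np.cos(a)*EX+np.sin(a)*EY)),1),"fz",o["contact_force"][2].round(1))
    # cam angle implied by flat face contact: face plane at normal n, offset 7.5+12
    print("knob angle if touching: ",np.round(a+np.arcsin((off-(jx*np.cos(a)+jy*np.sin(a)))/r),3))
    for a in alist:
        P=w(-r*np.sin(a)+off*np.cos(a), r*np.cos(a)+off*np.sin(a))
        Rt=np.array([[np.cos(TH+a),np.sin(TH+a),0],[np.sin(TH+a),-np.cos(TH+a),0],[0,0,-1.]])
        s=R.T@(np.array([*P,z])-p)/10; rv=cv2.Rodrigues(R.T@Rt)[0].ravel()
        print(round(a,3),s.round(2),rv.round(3))
E
python3 - <<'E'
from h import *
swing(np.arange(1,11)*.04-.08)
E
```

```text
t 10.02 pos [647.5  66.   81.1] jig 30.3 105.7 yaw-a -0.002 F jig 0.9 -0.1 push 0.9 fz -0.1
knob angle if touching:  -0.103
-0.04 [-0.67  0.16  0.3 ] [-0.002 -0.003  0.038]
0.0 [-1.08  0.08  0.3 ] [-0.002 -0.003 -0.002]
0.04 [-1.51  0.01  0.3 ] [-0.002 -0.003 -0.042]
0.08 [-1.93 -0.04  0.3 ] [-0.002 -0.003 -0.082]
0.12 [-2.36 -0.08  0.3 ] [-0.002 -0.003 -0.122]
0.16 [-2.78 -0.09  0.3 ] [-0.002 -0.003 -0.162]
0.2 [-3.21 -0.1   0.3 ] [-0.002 -0.003 -0.202]
0.24 [-3.64 -0.08  0.29] [-0.002 -0.003 -0.242]
0.28 [-4.06 -0.04  0.29] [-0.002 -0.003 -0.282]
0.32 [-4.49  0.01  0.29] [-0.002 -0.003 -0.322]
```

carry_out(steps=[{"x": -0.5,"y": 0.1,"z": 0.3,"wx": 0,"wy": 0,"wz": 0,"fingers": 0},{"x": -0.8,"y": 0.1,"z": 0.3,"wx": 0,"wy": 0,"wz": 0,"fingers": 0},{"x": -1.0,"y": 0.1,"z": 0.3,"wx": 0,"wy": 0,"wz": -0.01,"fingers": 0},{"x": -1.2,"y": 0.1,"z": 0.3,"wx": 0,"wy": 0,"wz": -0.02,"fingers": 0},{"x": -1.4,"y": 0,"z": 0.3,"wx": 0,"wy": 0,"wz": -0.03,"fingers": 0},{"x": -1.6,"y": 0,"z": 0.3,"wx": 0,"wy": 0,"wz": -0.05,"fingers": 0},{"x": -1.8,"y": 0,"z": 0.3,"wx": 0,"wy": 0,"wz": -0.07,"fingers": 0},{"x": -2.0,"y": 0,"z": 0.3,"wx": 0,"wy": 0,"wz": -0.09,"fingers": 0},{"x": -2.2,"y": 0,"z": 0.3,"wx": 0,"wy": 0,"wz": -0.11,"fingers": 0},{"x": -2.4,"y": -0.1,"z": 0.3,"wx": 0,"wy": 0,"wz": -0.12,"fingers": 0}])

```text
clock: 10.85
eef_pos: [624.2, 71.5, 78.2]
orientation: [[0.997, -0.076, 0.004], [-0.076, -0.997, 0.001], [0.004, -0.002, -1.0]]
contact_force: [2.6, -2.4, 0.6]
grip_width: 0.4
```

Run:
```python
from h import *
swing(.12+np.arange(1,11)*.04)
d=get_image("scene")
im=d["pixels"]; c=im[130:300,110:320]
cv2.imwrite(f"pics/scene7.png",cv2.resize(c,None,fx=3.5,fy=3.5,interpolation=cv2.INTER_CUBIC))
```

```text
t 10.85 pos [624.2  71.5  78.2] jig 6.4 106.6 yaw-a 0.12 F jig 3.0 -1.9 push 2.8 fz 0.6
knob angle if touching:  0.124
0.16 [-0.38 -0.06  0.02] [-0.002 -0.004 -0.04 ]
0.2 [-0.8  -0.11  0.02] [-0.001 -0.004 -0.08 ]
0.24 [-1.23 -0.15  0.02] [-0.001 -0.004 -0.12 ]
0.28 [-1.66 -0.17  0.02] [-0.001 -0.004 -0.16 ]
0.32 [-2.08 -0.17  0.01] [-0.001 -0.004 -0.2  ]
0.36 [-2.51 -0.15  0.01] [-0.001 -0.004 -0.24 ]
0.4 [-2.94 -0.12  0.01] [-0.001 -0.004 -0.28 ]
0.44 [-3.36 -0.07  0.01] [-0.001 -0.004 -0.32 ]
0.48 [-3.78 -0.    0.01] [-0.001 -0.004 -0.36 ]
0.52 [-4.2   0.08  0.01] [-0.001 -0.004 -0.4  ]
```

View pics/scene7.png

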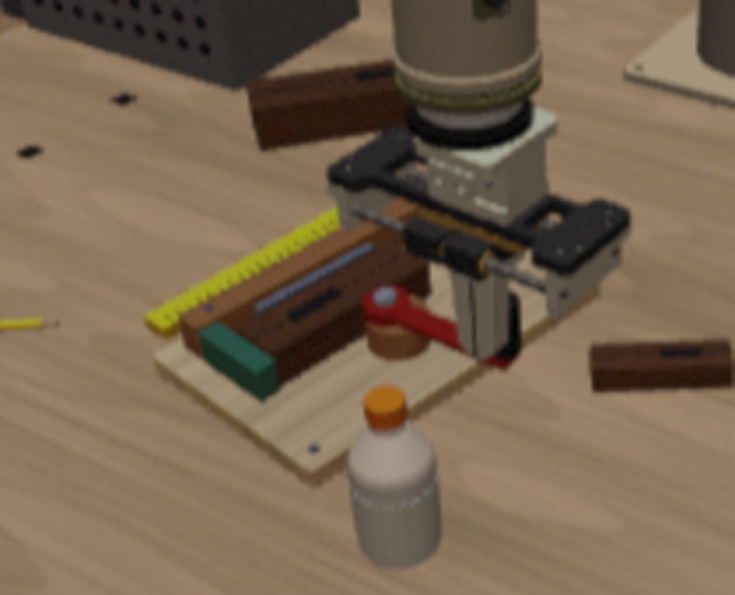

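The fingers bear on the knob at crop (505,325) and push lightly (2.8 N), and the handle is following. I'll continue the arc.

carry_out(steps=[{"x": -0.4,"y": -0.05,"z": 0,"wx": 0,"wy": 0,"wz": -0.04,"fingers": 0},{"x": -0.8,"y": -0.1,"z": 0,"wx": 0,"wy": 0,"wz": -0.08,"fingers": 0},{"x": -1.25,"y": -0.15,"z": 0,"wx": 0,"wy": 0,"wz": -0.12,"fingers": 0},{"x": -1.65,"y": -0.15,"z": 0,"wx": 0,"wy": 0,"wz": -0.16,"fingers": 0},{"x": -2.1,"y": -0.15,"z": 0,"wx": 0,"wy": 0,"wz": -0.2,"fingers": 0},{"x": -2.5,"y": -0.15,"z": 0,"wx": 0,"wy": 0,"wz": -0.24,"fingers": 0},{"x": -2.95,"y": -0.1,"z": 0,"wx": 0,"wy": 0,"wz": -0.28,"fingers": 0},{"x": -3.35,"y": -0.05,"z": 0,"wx": 0,"wy": 0,"wz": -0.32,"fingers": 0},{"x": -3.8,"y": 0,"z": 0,"wx": 0,"wy": 0,"wz": -0.36,"fingers": 0},{"x": -4.2,"y": 0.1,"z": 0,"wx": 0,"wy": 0,"wz": -0.4,"fingers": 0}])

```text
clock: 11.73
eef_pos: [582.0, 73.7, 78.3]
orientation: [[0.947, 0.32, 0.004], [0.32, -0.947, 0.001], [0.004, 0.001, -1.0]]
contact_force: [5.8, 1.5, -1.4]
grip_width: 0.5
```

Run:
```python
from h import *
swing(.52+np.arange(1,11)*.03)
```

```text
t 11.73 pos [582.   73.7  78.3] jig -35.4 100.6 yaw-a 0.522 F jig 5.3 2.6 push 5.9 fz -1.4
knob angle if touching:  0.523
0.55 [-0.29 -0.07  0.03] [ 0.001 -0.004 -0.028]
0.58 [-0.61 -0.11  0.02] [ 0.001 -0.004 -0.058]
0.61 [-0.92 -0.15  0.02] [ 0.001 -0.004 -0.088]
0.64 [-1.24 -0.17  0.02] [ 0.001 -0.004 -0.118]
0.67 [-1.56 -0.19  0.02] [ 0.001 -0.004 -0.148]
0.7 [-1.88 -0.2   0.02] [ 0.001 -0.004 -0.178]
0.73 [-2.2  -0.19  0.02] [ 0.001 -0.004 -0.208]
0.76 [-2.52 -0.18  0.02] [ 0.001 -0.004 -0.238]
0.79 [-2.84 -0.16  0.02] [ 0.001 -0.004 -0.268]
0.82 [-3.16 -0.13  0.01] [ 0.001 -0.004 -0.298]
```

carry_out(steps=[{"x": -0.3,"y": -0.05,"z": 0,"wx": 0,"wy": 0,"wz": -0.03,"fingers": 0},{"x": -0.6,"y": -0.1,"z": 0,"wx": 0,"wy": 0,"wz": -0.06,"fingers": 0},{"x": -0.9,"y": -0.15,"z": 0,"wx": 0,"wy": 0,"wz": -0.09,"fingers": 0},{"x": -1.25,"y": -0.15,"z": 0,"wx": 0,"wy": 0,"wz": -0.12,"fingers": 0},{"x": -1.55,"y": -0.2,"z": 0,"wx": 0,"wy": 0,"wz": -0.15,"fingers": 0},{"x": -1.9,"y": -0.2,"z": 0,"wx": 0,"wy": 0,"wz": -0.18,"fingers": 0},{"x": -2.2,"y": -0.2,"z": 0,"wx": 0,"wy": 0,"wz": -0.21,"fingers": 0},{"x": -2.5,"y": -0.2,"z": 0,"wx": 0,"wy": 0,"wz": -0.24,"fingers": 0},{"x": -2.85,"y": -0.15,"z": 0,"wx": 0,"wy": 0,"wz": -0.27,"fingers": 0},{"x": -3.15,"y": -0.15,"z": 0,"wx": 0,"wy": 0,"wz": -0.3,"fingers": 0}])

```text
clock: 12.57
eef_pos: [552.5, 65.1, 78.3]
orientation: [[0.81, 0.587, 0.006], [0.587, -0.81, 0.001], [0.006, 0.003, -1.0]]
contact_force: [8.2, 1.4, -4.4]
grip_width: 0.7
```

Run:
```python
from h import *
swing(.82+np.arange(1,11)*.03)
```

```text
t 12.57 pos [552.5  65.1  78.3] jig -62.7 86.3 yaw-a 0.823 F jig 7.8 3.0 push 7.5 fz -4.4
knob angle if touching:  0.812
0.85 [-0.4  -0.08  0.03] [ 0.003 -0.006 -0.027]
0.88 [-0.71 -0.12  0.03] [ 0.003 -0.006 -0.057]
0.91 [-1.03 -0.16  0.03] [ 0.003 -0.006 -0.087]
0.94 [-1.35 -0.19  0.03] [ 0.003 -0.006 -0.117]
0.97 [-1.67 -0.2   0.02] [ 0.003 -0.005 -0.147]
1.0 [-1.99 -0.21  0.02] [ 0.003 -0.005 -0.177]
1.03 [-2.31 -0.21  0.02] [ 0.003 -0.005 -0.207]
1.06 [-2.63 -0.19  0.02] [ 0.003 -0.005 -0.237]
1.09 [-2.95 -0.17  0.02] [ 0.004 -0.005 -0.267]
1.12 [-3.27 -0.14  0.02] [ 0.004 -0.005 -0.297]
```

carry_out(steps=[{"x": -0.4,"y": -0.1,"z": 0,"wx": 0,"wy": 0,"wz": -0.03,"fingers": 0},{"x": -0.7,"y": -0.1,"z": 0,"wx": 0,"wy": 0,"wz": -0.06,"fingers": 0},{"x": -1.05,"y": -0.15,"z": 0,"wx": 0,"wy": 0,"wz": -0.09,"fingers": 0},{"x": -1.35,"y": -0.2,"z": 0,"wx": 0,"wy": 0,"wz": -0.12,"fingers": 0},{"x": -1.65,"y": -0.2,"z": 0,"wx": 0,"wy": 0,"wz": -0.15,"fingers": 0},{"x": -2.0,"y": -0.2,"z": 0,"wx": 0,"wy": 0,"wz": -0.18,"fingers": 0},{"x": -2.3,"y": -0.2,"z": 0,"wx": 0,"wy": 0,"wz": -0.21,"fingers": 0},{"x": -2.65,"y": -0.2,"z": 0,"wx": 0,"wy": 0,"wz": -0.24,"fingers": 0},{"x": -2.95,"y": -0.15,"z": 0,"wx": 0,"wy": 0,"wz": -0.27,"fingers": 0},{"x": -3.25,"y": -0.15,"z": 0,"wx": 0,"wy": 0,"wz": -0.3,"fingers": 0}])

```text
clock: 13.4
eef_pos: [526.5, 48.1, 78.5]
orientation: [[0.599, 0.801, 0.009], [0.801, -0.599, 0.003], [0.008, 0.006, -1.0]]
contact_force: [10.8, 4.9, -6.2]
grip_width: 0.5
```

Run:
```python
from h import *
swing(1.12+np.arange(1,11)*.025)
d=get_image("scene")
im=d["pixels"]; c=im[130:300,110:320]
cv2.imwrite(f"pics/scene8.png",cv2.resize(c,None,fx=3.5,fy=3.5,interpolation=cv2.INTER_CUBIC))
```

```text
t 13.4 pos [526.5  48.1  78.5] jig -84.9 64.6 yaw-a 1.125 F jig 9.6 6.9 push 10.4 fz -6.2
knob angle if touching:  1.104
1.145 [-0.43 -0.09  0.05] [ 0.006 -0.008 -0.02 ]
1.17 [-0.69 -0.13  0.04] [ 0.006 -0.008 -0.045]
1.195 [-0.96 -0.16  0.04] [ 0.006 -0.008 -0.07 ]
1.22 [-1.22 -0.19  0.04] [ 0.006 -0.007 -0.095]
1.245 [-1.49 -0.21  0.04] [ 0.006 -0.007 -0.12 ]
1.27 [-1.75 -0.22  0.04] [ 0.006 -0.007 -0.145]
1.295 [-2.02 -0.23  0.03] [ 0.007 -0.007 -0.17 ]
1.32 [-2.29 -0.23  0.03] [ 0.007 -0.007 -0.195]
1.345 [-2.55 -0.22  0.03] [ 0.007 -0.007 -0.22 ]
1.37 [-2.82 -0.21  0.03] [ 0.007 -0.007 -0.245]
```

View pics/scene8.png

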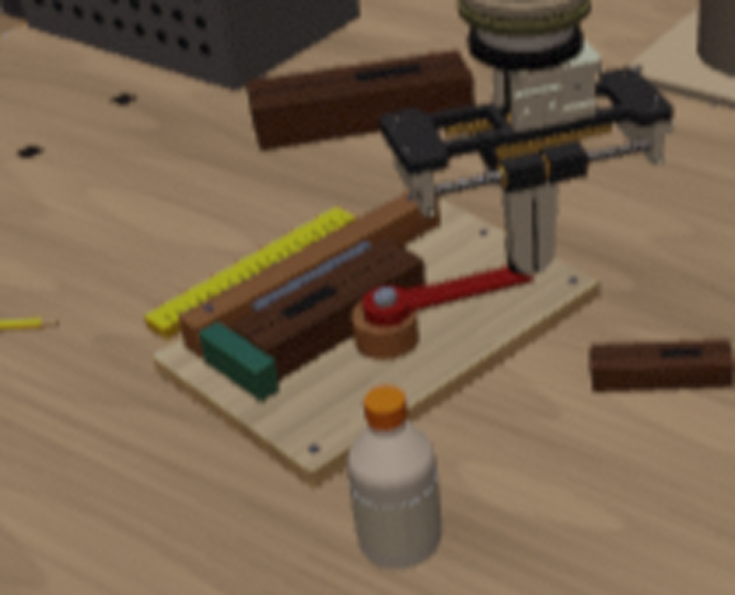

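The handle is at about 1.1 rad and the blank is still flush at the stop, near (270,370). The force is 10 N, as expected for the squeeze. Continuing slower.

carry_out(steps=[{"x": -0.4,"y": -0.1,"z": 0,"wx": 0,"wy": 0,"wz": -0.02,"fingers": 0},{"x": -0.65,"y": -0.1,"z": 0,"wx": 0,"wy": 0,"wz": -0.045,"fingers": 0},{"x": -0.9,"y": -0.15,"z": 0,"wx": 0,"wy": 0,"wz": -0.07,"fingers": 0},{"x": -1.2,"y": -0.2,"z": 0,"wx": 0,"wy": 0,"wz": -0.095,"fingers": 0},{"x": -1.45,"y": -0.2,"z": 0,"wx": 0,"wy": 0,"wz": -0.12,"fingers": 0},{"x": -1.7,"y": -0.2,"z": 0,"wx": 0,"wy": 0,"wz": -0.145,"fingers": 0},{"x": -2.0,"y": -0.2,"z": 0,"wx": 0,"wy": 0,"wz": -0.17,"fingers": 0},{"x": -2.25,"y": -0.2,"z": 0,"wx": 0,"wy": 0,"wz": -0.195,"fingers": 0},{"x": -2.5,"y": -0.2,"z": 0,"wx": 0,"wy": 0,"wz": -0.22,"fingers": 0},{"x": -2.7,"y": -0.2,"z": 0,"wx": 0,"wy": 0,"wz": -0.24,"fingers": 0}])

```text
clock: 14.28
eef_pos: [509.4, 28.8, 78.7]
orientation: [[0.387, 0.922, 0.012], [0.922, -0.387, 0.005], [0.009, 0.009, -1.0]]
contact_force: [8.6, 8.8, -3.7]
grip_width: 0.5
```

Run:
```python
from h import *
swing(1.36+np.arange(1,11)*.01)
```

```text
t 14.28 pos [509.4  28.8  78.7] jig -97.9 42.3 yaw-a 1.369 F jig 6.7 10.3 push 11.4 fz -3.7
knob angle if touching:  1.347
1.37 [-0.25 -0.06  0.06] [ 0.009 -0.009 -0.001]
1.38 [-0.35 -0.08  0.06] [ 0.009 -0.009 -0.011]
1.39 [-0.46 -0.1   0.06] [ 0.009 -0.009 -0.021]
1.4 [-0.56 -0.11  0.06] [ 0.009 -0.009 -0.031]
1.41 [-0.67 -0.13  0.06] [ 0.009 -0.009 -0.041]
1.42 [-0.77 -0.14  0.06] [ 0.009 -0.009 -0.051]
1.43 [-0.88 -0.16  0.06] [ 0.009 -0.009 -0.061]
1.44 [-0.99 -0.17  0.06] [ 0.009 -0.009 -0.071]
1.45 [-1.09 -0.18  0.05] [ 0.009 -0.009 -0.081]
1.46 [-1.2  -0.19  0.05] [ 0.009 -0.009 -0.091]
```

carry_out(steps=[{"x": -0.25,"y": -0.05,"z": 0,"wx": 0,"wy": 0,"wz": 0,"fingers": 0},{"x": -0.35,"y": -0.1,"z": 0,"wx": 0,"wy": 0,"wz": -0.01,"fingers": 0},{"x": -0.45,"y": -0.1,"z": 0,"wx": 0,"wy": 0,"wz": -0.02,"fingers": 0},{"x": -0.55,"y": -0.1,"z": 0,"wx": 0,"wy": 0,"wz": -0.03,"fingers": 0},{"x": -0.65,"y": -0.15,"z": 0,"wx": 0,"wy": 0,"wz": -0.04,"fingers": 0},{"x": -0.75,"y": -0.15,"z": 0,"wx": 0,"wy": 0,"wz": -0.05,"fingers": 0},{"x": -0.85,"y": -0.15,"z": 0,"wx": 0,"wy": 0,"wz": -0.06,"fingers": 0},{"x": -0.95,"y": -0.15,"z": 0,"wx": 0,"wy": 0,"wz": -0.07,"fingers": 0},{"x": -1.05,"y": -0.2,"z": 0,"wx": 0,"wy": 0,"wz": -0.08,"fingers": 0},{"x": -1.15,"y": -0.2,"z": 0,"wx": 0,"wy": 0,"wz": -0.09,"fingers": 0}])

```text
clock: 15.12
eef_pos: [504.0, 20.6, 78.8]
orientation: [[0.302, 0.953, 0.014], [0.953, -0.302, 0.008], [0.011, 0.011, -1.0]]
contact_force: [8.0, 9.1, -3.5]
grip_width: 0.7
```

Run:
```python
from h import *
swing(1.45+np.arange(1,11)*.01)
```

```text
t 15.12 pos [504.   20.6  78.8] jig -101.6 33.3 yaw-a 1.46 F jig 6.0 10.5 push 11.1 fz -3.5
knob angle if touching:  1.438
1.46 [-0.23 -0.04  0.08] [ 0.011 -0.011 -0.   ]
1.47 [-0.34 -0.06  0.08] [ 0.011 -0.011 -0.01 ]
1.48 [-0.44 -0.07  0.08] [ 0.011 -0.011 -0.02 ]
1.49 [-0.55 -0.09  0.07] [ 0.011 -0.011 -0.03 ]
1.5 [-0.65 -0.11  0.07] [ 0.011 -0.011 -0.04 ]
1.51 [-0.76 -0.12  0.07] [ 0.011 -0.011 -0.05 ]
1.52 [-0.87 -0.13  0.07] [ 0.011 -0.011 -0.06 ]
1.53 [-0.97 -0.15  0.07] [ 0.011 -0.011 -0.07 ]
1.54 [-1.08 -0.16  0.07] [ 0.011 -0.011 -0.08 ]
1.55 [-1.18 -0.17  0.07] [ 0.012 -0.011 -0.09 ]
```

carry_out(steps=[{"x": -0.1,"y": -0.05,"z": 0,"wx": 0,"wy": 0,"wz": 0,"fingers": 0},{"x": -0.2,"y": -0.05,"z": 0,"wx": 0,"wy": 0,"wz": 0,"fingers": 0},{"x": -0.25,"y": -0.05,"z": 0,"wx": 0,"wy": 0,"wz": 0,"fingers": 0},{"x": -0.3,"y": -0.05,"z": 0,"wx": 0,"wy": 0,"wz": -0.01,"fingers": 0},{"x": -0.35,"y": -0.05,"z": 0,"wx": 0,"wy": 0,"wz": -0.01,"fingers": 0},{"x": -0.4,"y": -0.05,"z": 0,"wx": 0,"wy": 0,"wz": -0.02,"fingers": 0},{"x": -0.45,"y": -0.1,"z": 0,"wx": 0,"wy": 0,"wz": -0.02,"fingers": 0},{"x": -0.5,"y": -0.1,"z": 0,"wx": 0,"wy": 0,"wz": -0.03,"fingers": 0},{"x": -0.55,"y": -0.1,"z": 0,"wx": 0,"wy": 0,"wz": -0.03,"fingers": 0},{"x": -0.55,"y": -0.1,"z": 0,"wx": 0,"wy": 0,"wz": -0.03,"fingers": 0}])

```text
clock: 15.95
eef_pos: [502.0, 17.3, 79.0]
orientation: [[0.273, 0.962, 0.016], [0.962, -0.273, 0.01], [0.014, 0.012, -1.0]]
contact_force: [6.8, 8.0, -3.3]
grip_width: 0.8
```

Run:
```python
from h import *
swing(1.49+np.arange(1,11)*.01)
```

```text
t 15.95 pos [502.   17.3  79. ] jig -102.9 29.6 yaw-a 1.491 F jig 5.1 9.2 push 9.6 fz -3.3
knob angle if touching:  1.474
1.5 [-0.27 -0.02  0.09] [ 0.012 -0.014 -0.01 ]
1.51 [-0.38 -0.04  0.09] [ 0.012 -0.014 -0.02 ]
1.52 [-0.49 -0.06  0.09] [ 0.012 -0.014 -0.03 ]
1.53 [-0.59 -0.07  0.09] [ 0.012 -0.014 -0.04 ]
1.54 [-0.7  -0.09  0.09] [ 0.013 -0.014 -0.05 ]
1.55 [-0.8  -0.1   0.08] [ 0.013 -0.014 -0.06 ]
1.56 [-0.91 -0.12  0.08] [ 0.013 -0.014 -0.07 ]
1.57 [-1.01 -0.13  0.08] [ 0.013 -0.014 -0.08 ]
1.58 [-1.12 -0.14  0.08] [ 0.013 -0.013 -0.09 ]
1.59 [-1.23 -0.15  0.08] [ 0.013 -0.013 -0.1  ]
```

carry_out(steps=[{"x": -0.15,"y": 0,"z": 0,"wx": 0.01,"wy": -0.01,"wz": 0,"fingers": 0},{"x": -0.2,"y": 0,"z": 0,"wx": 0.01,"wy": -0.01,"wz": -0.01,"fingers": 0},{"x": -0.25,"y": 0,"z": 0,"wx": 0.01,"wy": -0.01,"wz": -0.01,"fingers": 0},{"x": -0.3,"y": -0.05,"z": 0,"wx": 0.01,"wy": -0.01,"wz": -0.01,"fingers": 0},{"x": -0.35,"y": -0.05,"z": 0,"wx": 0.01,"wy": -0.01,"wz": -0.02,"fingers": 0},{"x": -0.4,"y": -0.05,"z": 0,"wx": 0.01,"wy": -0.01,"wz": -0.02,"fingers": 0},{"x": -0.45,"y": -0.05,"z": 0,"wx": 0.01,"wy": -0.01,"wz": -0.03,"fingers": 0},{"x": -0.5,"y": -0.05,"z": 0,"wx": 0.01,"wy": -0.01,"wz": -0.03,"fingers": 0},{"x": -0.55,"y": -0.05,"z": 0,"wx": 0.01,"wy": -0.01,"wz": -0.04,"fingers": 0},{"x": -0.6,"y": -0.05,"z": 0,"wx": 0.01,"wy": -0.01,"wz": -0.04,"fingers": 0}])

```text
clock: 16.78
eef_pos: [500.0, 13.6, 78.9]
orientation: [[0.233, 0.972, 0.004], [0.972, -0.233, 0.006], [0.007, 0.002, -1.0]]
contact_force: [5.6, 11.1, -0.4]
grip_width: 0.2
```

Run:
```python
from h import *
swing(1.53+np.arange(1,7)*.01)
```

```text
t 16.78 pos [500.   13.6  78.9] jig -104.2 25.6 yaw-a 1.532 F jig 3.3 12.0 push 12.1 fz -0.4
knob angle if touching:  1.512
1.54 [-0.29 -0.01  0.09] [ 0.002 -0.007 -0.008]
1.55 [-0.39 -0.03  0.09] [ 0.002 -0.007 -0.018]
1.56 [-0.5  -0.04  0.09] [ 0.002 -0.007 -0.028]
1.57 [-0.61 -0.06  0.09] [ 0.002 -0.007 -0.038]
1.58 [-0.71 -0.07  0.09] [ 0.002 -0.007 -0.048]
1.59 [-0.82 -0.09  0.09] [ 0.003 -0.007 -0.058]
```

carry_out(steps=[{"x": -0.15,"y": 0,"z": 0,"wx": 0,"wy": 0,"wz": 0,"fingers": 0},{"x": -0.2,"y": 0,"z": 0,"wx": 0,"wy": 0,"wz": -0.01,"fingers": 0},{"x": -0.25,"y": 0,"z": 0,"wx": 0,"wy": 0,"wz": -0.01,"fingers": 0},{"x": -0.3,"y": -0.05,"z": 0,"wx": 0,"wy": 0,"wz": -0.01,"fingers": 0},{"x": -0.35,"y": -0.05,"z": 0,"wx": 0,"wy": 0,"wz": -0.02,"fingers": 0},{"x": -0.4,"y": -0.05,"z": 0,"wx": 0,"wy": 0,"wz": -0.02,"fingers": 0},{"x": -0.45,"y": -0.05,"z": 0,"wx": 0,"wy": 0,"wz": -0.03,"fingers": 0},{"x": -0.5,"y": -0.05,"z": 0,"wx": 0,"wy": 0,"wz": -0.03,"fingers": 0},{"x": -0.55,"y": -0.05,"z": 0,"wx": 0,"wy": 0,"wz": -0.03,"fingers": 0},{"x": -0.6,"y": -0.05,"z": 0,"wx": 0,"wy": 0,"wz": -0.03,"fingers": 0}])

```text
clock: 17.62
eef_pos: [498.4, 9.7, 79.0]
orientation: [[0.203, 0.979, 0.005], [0.979, -0.203, 0.009], [0.01, 0.003, -1.0]]
contact_force: [6.0, 8.6, -1.4]
grip_width: 1.0
```

Run:
```python
from h import *
swing(1.56+np.arange(1,7)*.01)
```

```text
t 17.62 pos [498.4   9.7  79. ] jig -105.0 21.5 yaw-a 1.562 F jig 4.2 9.6 push 9.6 fz -1.4
knob angle if touching:  1.552
1.57 [-0.19  0.    0.1 ] [ 0.003 -0.01  -0.008]
1.58 [-0.29 -0.01  0.1 ] [ 0.003 -0.01  -0.018]
1.59 [-0.4  -0.03  0.1 ] [ 0.003 -0.01  -0.028]
1.6 [-0.5  -0.05  0.09] [ 0.003 -0.01  -0.038]
1.61 [-0.61 -0.06  0.09] [ 0.003 -0.01  -0.048]
1.62 [-0.72 -0.08  0.09] [ 0.003 -0.01  -0.058]
```

Still moving, with no stop felt yet.

carry_out(steps=[{"x": -0.15,"y": 0,"z": 0,"wx": 0,"wy": -0.01,"wz": 0,"fingers": 0},{"x": -0.2,"y": 0,"z": 0,"wx": 0,"wy": -0.01,"wz": -0.01,"fingers": 0},{"x": -0.25,"y": 0,"z": 0,"wx": 0,"wy": -0.01,"wz": -0.01,"fingers": 0},{"x": -0.3,"y": -0.05,"z": 0,"wx": 0,"wy": -0.01,"wz": -0.02,"fingers": 0},{"x": -0.35,"y": -0.05,"z": 0,"wx": 0,"wy": -0.01,"wz": -0.02,"fingers": 0},{"x": -0.4,"y": -0.05,"z": 0,"wx": 0,"wy": -0.01,"wz": -0.03,"fingers": 0},{"x": -0.45,"y": -0.05,"z": 0,"wx": 0,"wy": -0.01,"wz": -0.03,"fingers": 0},{"x": -0.5,"y": -0.05,"z": 0,"wx": 0,"wy": -0.01,"wz": -0.04,"fingers": 0},{"x": -0.55,"y": -0.05,"z": 0,"wx": 0,"wy": -0.01,"wz": -0.04,"fingers": 0},{"x": -0.6,"y": -0.05,"z": 0,"wx": 0,"wy": -0.01,"wz": -0.04,"fingers": 0}])

```text
clock: 18.45
eef_pos: [496.9, 5.7, 79.0]
orientation: [[0.163, 0.987, 0.003], [0.987, -0.163, 0.002], [0.003, 0.003, -1.0]]
contact_force: [4.2, 8.7, -1.1]
grip_width: 0.3
```

Run:
```python
from h import *
swing(1.59+np.arange(1,7)*.01)
```

```text
t 18.45 pos [496.9   5.7  79. ] jig -105.7 17.3 yaw-a 1.603 F jig 2.4 9.4 push 9.3 fz -1.1
knob angle if touching:  1.592
1.6 [-0.08  0.02  0.1 ] [ 0.003 -0.003  0.003]
1.61 [-0.19 -0.    0.1 ] [ 0.003 -0.003 -0.007]
1.62 [-0.29 -0.02  0.1 ] [ 0.003 -0.003 -0.017]
1.63 [-0.4  -0.04  0.1 ] [ 0.003 -0.003 -0.027]
1.64 [-0.5  -0.05  0.1 ] [ 0.003 -0.003 -0.037]
1.65 [-0.61 -0.07  0.1 ] [ 0.003 -0.003 -0.047]
```

carry_out(steps=[{"x": -0.15,"y": 0,"z": 0,"wx": 0,"wy": 0,"wz": 0,"fingers": 0},{"x": -0.2,"y": 0,"z": 0,"wx": 0,"wy": 0,"wz": -0.01,"fingers": 0},{"x": -0.25,"y": 0,"z": 0,"wx": 0,"wy": 0,"wz": -0.01,"fingers": 0},{"x": -0.3,"y": 0,"z": 0,"wx": 0,"wy": 0,"wz": -0.02,"fingers": 0},{"x": -0.35,"y": -0.05,"z": 0,"wx": 0,"wy": 0,"wz": -0.02,"fingers": 0},{"x": -0.4,"y": -0.05,"z": 0,"wx": 0,"wy": 0,"wz": -0.03,"fingers": 0},{"x": -0.45,"y": -0.05,"z": 0,"wx": 0,"wy": 0,"wz": -0.03,"fingers": 0},{"x": -0.5,"y": -0.05,"z": 0,"wx": 0,"wy": 0,"wz": -0.04,"fingers": 0},{"x": -0.55,"y": -0.05,"z": 0,"wx": 0,"wy": 0,"wz": -0.04,"fingers": 0},{"x": -0.6,"y": -0.05,"z": 0,"wx": 0,"wy": 0,"wz": -0.04,"fingers": 0}])

```text
clock: 19.28
eef_pos: [496.3, 5.0, 79.1]
orientation: [[0.123, 0.992, 0.006], [0.992, -0.123, 0.011], [0.011, 0.004, -1.0]]
contact_force: [10.1, 27.9, -3.8]
grip_width: 0.1
```

Run:
```python
from h import *
swing(1.63+np.arange(1,7)*.01)
```

```text
t 19.28 pos [496.3   5.   79.1] jig -106.1 16.5 yaw-a 1.644 F jig 4.5 29.4 push 29.0 fz -3.8
knob angle if touching:  1.599
1.64 [-0.43 -0.03  0.1 ] [ 0.004 -0.011  0.004]
1.65 [-0.53 -0.05  0.1 ] [ 0.004 -0.011 -0.006]
1.66 [-0.64 -0.06  0.1 ] [ 0.004 -0.011 -0.016]
1.67 [-0.74 -0.08  0.1 ] [ 0.005 -0.011 -0.026]
1.68 [-0.85 -0.1   0.1 ] [ 0.005 -0.011 -0.036]
1.69 [-0.95 -0.11  0.1 ] [ 0.005 -0.011 -0.046]
```

The end of travel is felt at about 1.60 rad: motion stopped and the force rose sharply to 29 N. I'll back off at once.

carry_out(steps=[{"x": 0.3,"y": 0,"z": 0,"wx": 0,"wy": 0,"wz": 0,"fingers": 0},{"x": 1,"y": 0,"z": 0,"wx": 0,"wy": 0,"wz": 0,"fingers": 0},{"x": 2,"y": 0,"z": 0,"wx": 0,"wy": 0,"wz": 0,"fingers": 0},{"x": 3,"y": 0,"z": -0.5,"wx": 0,"wy": 0,"wz": 0,"fingers": 0},{"x": 4,"y": 0,"z": -2.5,"wx": 0,"wy": 0,"wz": 0,"fingers": 0},{"x": 5,"y": 0,"z": -5,"wx": 0,"wy": 0,"wz": 0,"fingers": 0},{"x": 6,"y": 0,"z": -8,"wx": 0,"wy": 0,"wz": 0,"fingers": 0},{"x": 8,"y": 0,"z": -11,"wx": 0,"wy": 0,"wz": 0,"fingers": 0},{"x": 10,"y": 0,"z": -13,"wx": 0,"wy": 0,"wz": 0,"fingers": 0},{"x": 12,"y": 0,"z": -13,"wx": 0,"wy": 0,"wz": 0,"fingers": 0}])

```text
clock: 20.12
eef_pos: [512.9, 124.2, 217.0]
orientation: [[0.123, 0.992, 0.014], [0.992, -0.123, 0.011], [0.013, 0.013, -1.0]]
contact_force: [1.4, -0.2, 0.0]
grip_width: 0.6
```

Run:
```python
from h import *
o=get_obs(); print(o["eef_pos"],o["contact_force"])
d=get_image("scene");im=d["pixels"]; c=im[170:290,120:280]
cv2.imwrite(f"pics/scene9.png",cv2.resize(c,None,fx=4.5,fy=4.5,interpolation=cv2.INTER_CUBIC))
d=get_image("top");im=d["pixels"]; c=im[110:260,220:400]
cv2.imwrite(f"pics/top9.png",cv2.resize(c,None,fx=4,fy=4,interpolation=cv2.INTER_CUBIC))
```

```text
[512.90499214 124.19562251 216.96100996] [ 1.39669386 -0.21768886  0.04669299]
```

View pics/scene9.png

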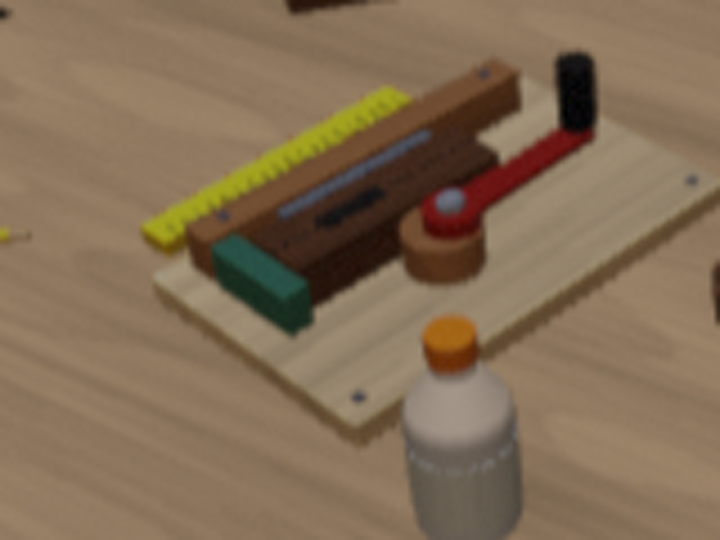

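View pics/top9.png

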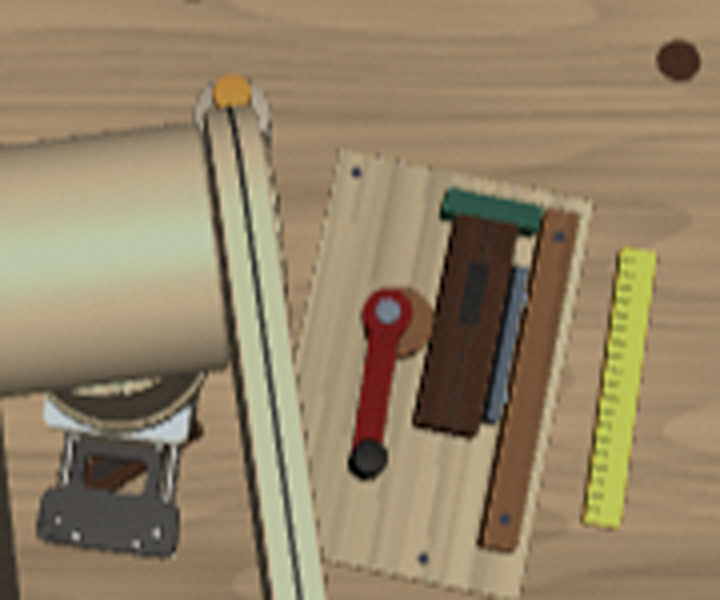

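In the scene crop the blank's end is flush with the stop at (305,290), the handle lies along jig -x with the knob at (576,95), and the arm is clear. I'll check the handle angle from the top view.

Run:
```python
from h import *
t=get_image("top")
f=lambda p,z:ray(t,np.array(p)/4.+[220-.375,110-.375],z)[:,:2]
P=f([(387,310)],71)[0];K=f([(368,457)],110)[0]; v=K-P
print(P,K,np.linalg.norm(v),"angle",np.arctan2(v[1],v[0])-TH-np.pi/2, "knob jig",(K-ORG)@EX,(K-ORG)@EY)
B=f([(455,214),(518,226),(474,437),(414,425)],52)
print("blank",[( ((b-ORG)@EX).round(1),((b-ORG)@EY).round(1)) for b in B])
S=f([(442,215),(533,233)],48); print("stop",[( ((b-ORG)@EX).round(1),((b-ORG)@EY).round(1)) for b in S])
print(get_obs()["contact_force"],get_obs()["clock"])
```

```text
[597.27104615 -31.44989618] [492.66681338 -15.28130709] 105.84643965263312 angle 1.6134407794477874 knob jig -105.74870673060552 -4.155158939076616
blank [(np.float64(80.1), np.float64(-33.8)), (np.float64(80.4), np.float64(-77.9)), (np.float64(-70.3), np.float64(-74.9)), (np.float64(-70.4), np.float64(-33.5))]
stop [(np.float64(78.7), np.float64(-25.3)), (np.float64(78.7), np.float64(-89.4))]
[ 0.0973736  -1.062134   -1.22518334] 20.2667
```

Run:
```python
from rig import *
print(hand_in())
```

```text
the job is handed in; nothing more can be done
None
```

The blank is up against the end stop and the cam handle is at its end of travel. I handed the job in at about 20 s with the arm clear of everything; no verdict was reported.

- **Blank:** I pushed it along the channel with closed fingers until it stalled against the stop at 8.5 N along the push. Its end measures at jig x of about +80 mm and looks flush with the stop. It now sits about 6 mm nearer the fence, with its far edge about 4 mm past the free pad face, so the pad is pressed in as expected.
- **Handle:** I swung the knob round without gripping it, at roughly 3 to 12 N. It stopped at about 1.60 rad by feel, and the last picture gives 1.61 rad.
- **Bystanders:** The glue bottle and rule look undisturbed in the last pictures. I did not check the mallet again, but the arm never went near it.

**Check that came close:** my last push ran slightly too far into the handle's stop. It read 29 N across the bar and just under 30 N in total, right at the 30 N bending limit. I backed off at once and the handle looks straight. I only read the force at the end of each move, so a brief higher peak can't be ruled out.

**Check that disagreed:** the scene camera placed the jig about 3 to 6 mm away from where the top camera did. I relied mainly on the top view and on touch.

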